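Uncap the hand coffee mill, fit its crank and grind two turns

ROBOT

A 6-joint arm with a two-finger parallel gripper is mounted at the origin on a cart in front of the work surface, level with it; the furniture and walls round the work are solid. World frame = base frame: x ahead of the robot, y to its left, z up, the work surface at z = 0. Lengths are in m, angles in rad, forces in N, time in s.
With the tool pointing down it reaches from about 0.35 to 0.775 m from the base axis. Payload 7.3 kg.
Tool frame: the origin (TCP) lies at the very end of the fingers, on their centre line; the grasp point (between the pads) lies 19 mm behind it; z points along the fingers, y is the line along which they close (so a half turn about z gives the same grasp; the last joint's range is limited). The gripper opens to 92 mm and grips with 3 to 60 N. Pads are 19 mm wide; open, the fingers measure 130 mm over their backs; the gripper's body (75 mm by 190 mm) begins 47 mm behind the grasp point.
Start: joints at [-1.328, 0.342, 1.524, -0, 1.275, -0.146], TCP at [0.199, -0.486, 0.227] pointing down, gripper open.
Joint ranges: [-2.53, 2.53], [-0.77, 2.02], [0.04, 2.7], [-1, 4.14], [0.28, 2.66], [-3.11, 3.11]. Speed limits (rad/s): [2.57, 2.57, 3.14, 3.14, 3.14, 3.14].

INTERFACE

Orientations are given as a rotation vector (axis times angle).
In Python, from bench import * gives the robot as it stands.
- The arm moves only by the tool send_rows, never from a script. Its argument "rows" is text: rows parted by semicolons, each of 7 numbers parted by spaces: the finger opening in mm, from 0 to 91.8, then the shift along the tool's x, y, z scaled (see below), then the turn, a rotation vector about the tool's x, y, z scaled (see below). A call has 1 to 20 rows; each row shifts and turns the commanded pose from where the row before left it, along the tool's axes as they then stand; what a row does not reach is not made up. The controller multiplies each number of a shift by 40 mm and each number of a turn by 0.08 rad. A row lasts 1/10 s, in which the tool goes at most 50 mm and 8.59 degrees, less where a joint would pass 70% of its speed; a pose out of reach is approached as far as the arm can. A call with a number of a shift or a turn outside -1 to 1 is refused whole. A call with a gripper value outside its range is refused whole. The fingers move at their own pace and stop on an object; "force" is the grip in N (left out, the last holds). Time passes only in rows, so rows that do not move let the fingers close. It gives the time, the measured TCP pose, the force, the opening and the grip force at its end, in the units of the state.
- read_state(): the state, without advancing time (a new reading comes with each control period).
- snapshot(name): name is "scene" or "top"; returns a dict with "color" (480x640x3 uint8, red, green, blue), "mtx" (3x3 intrinsics, pixels), "dist_coeffs" ([k1, k2, p1, p2, k3] as OpenCV has them; the pictures are not rectified), "R" (3x3) and "t" (3): a world point X has camera coordinates R X + t. Camera axes: x right, y down, z forward; pixel columns grow to the right and rows downward; lengths in m; the calibration is good to about 2 mm. A picture is of the moment at which its call begins. There is no depth.
- sign_off(): hands the job in; it is judged then, once.
The state is a dict: "time_s": time; "q": joint angles; "qd": joint speeds; "joint_torque": joint torques, N m; "tool_pos": TCP position; "orientation": TCP orientation; "ft_force": force on the tool from outside, world axes, zero at the start; "wrist_torque": the same for the moment, N m; "gripper_width": opening from 0.0 (shut) to 1.0 (fully open); "finger_force": force on a finger pad.
Only numpy, scipy, OpenCV 4.12 (cv2) and the standard library are available. Lean on these libraries where they do the work, as an engineer would, in place of code of your own. Each camera call takes 0.05 s, during which the arm holds its last target. There are 200 camera calls.

TASK

Grind a little coffee: unscrew the tall cap from the hand mill and set it down (no dropping) upright, open end down, in the white tray, fit the crank fully down onto the mill's square shaft, and wind it at least two full turns clockwise as seen from above. Leave the crank seated on the mill and do not disturb the espresso cup or the salt shaker.

Things in the scene. Friction and masses are not known exactly. Their poses are not given: they have to be found in the camera images.
- mill: hand coffee mill, fixed to the sideboard by its black suction foot (100 mm across, with a lever tab 71 mm out at +x): round aluminium body 72 mm across, its flat shoulder 95 mm up. Above it the threaded steel neck, then the square shaft, its tip 149 mm up. Origin: centre of the underside; z up, along the axis of neck and shaft.
- mill_neck (a point): foot of the mill's steel neck, centre of the shoulder, 95 mm above the sideboard; z up. The neck is 24 mm tall, 41 mm across, 49 mm over its coarse right-hand thread (two starts, 20 mm a turn).
- cap: tall round fluted aluminium screw cap, 60 mm across, 62 mm tall, 90 g, hollow, open below. At the start it is screwed on the neck over the shaft, rim on the mill's shoulder. Origin: centre of its open rim; z up to its flat top. Grip it round the side, at any yaw, 15 mm or more above the rim.
- cap_mid (a point): point on the cap's axis 35 mm above its rim. Two lugs inside the cap run in the neck's thread, so it cannot be pulled straight off. Turned counter-clockwise (from above) it turns easily, climbs up to 6 mm (20 mm a turn, 2 mm of play up and down) and comes free after 1.5 to 1.9 rad in all; then lift it 60 mm straight up to clear the shaft.
- tray: white melamine tray 170 x 240 mm, 24 mm tall, 220 g, loose on the sideboard; walls 6 mm thick, flat inner floor 4 mm above the sideboard, 146 mm along its x and 216 mm along its y inside. Origin: centre of the underside.
- crank: the mill's loose crank, 220 g, standing on its hub on the sideboard. Hub: dark steel block 32 x 32 mm, 44 mm tall, a 3 mm screw head on top; square socket in its underside 17.5 mm wide, 28 mm deep, parallel to the hub's sides. Steel arm 18 mm wide, 32 to 40 mm above the underside, from the hub along +x to the knob. Origin: centre of the hub's underside, z up. Hold it by the hub's faces at +y and -y.
- knob_mid (a point): middle of the crank's upright dark wooden knob, 25 mm across and 50 mm tall; 75 mm from the hub's axis along the crank's x, 68 mm above the hub's underside. The knob turns freely on its own upright pin, so that a gripper holding it need not turn as the crank goes round.
- shaft_seat (a point): centre of the flange (27 mm across, 123 mm above the sideboard) at the foot of the square shaft: the hub's underside rests here when the crank is fully down. z up the shaft; x, y parallel to the square's sides. Square 16 mm wide, 26 mm tall, its top 6 mm tapering to 10 mm; the crank fits in any of four positions a quarter turn apart, with about 0.1 rad of play.
- mill_shaft (a joint): turning angle of the square shaft, rad: grows clockwise seen from above, -0.15 to 0.15 at the start, no stops; turning takes about 0.1 N m and it stays where it is left.
- espresso_cup: small white espresso cup with handle, 62 x 89 mm, 52 mm tall, standing in front of the mill; origin at the centre of its underside; leave alone.
- salt_shaker: salt shaker with grey top, 44 mm across and 90 mm tall, standing behind the mill; origin at the centre of its underside; leave alone.
Things that resemble listed ones, but are neither listed nor needed, are in the scene too. What is shaped like the cap but blue is not meant.

How it is judged:
On the way, in this order (a step that is already met when the one before it is completed fails the run):
1. the cap is unscrewed and lifted off the mill (z of cap in the frame of mill above 0.15 m), for 0.05 s.
2. the cap stands upright in the tray, let go (x of cap in the frame of tray between -0.045 and 0.045 m and y of cap in the frame of tray between -0.08 and 0.08 m and z of cap in the frame of tray below 0.01 m and angle between cap's own z axis and vertical below 0.12 rad and contact force between cap and the fingers below 0.1 N), for 0.2 s.
3. the crank sits fully down on the square shaft (horizontal distance between crank and shaft_seat below 0.004 m and z of crank in the frame of shaft_seat between -0.004 and 0.004 m and angle between crank's own z axis and vertical below 0.12 rad and value of joint mill_shaft below 6 rad), for 0.2 s.
4. the crank has been wound two full turns clockwise (horizontal distance between crank and shaft_seat below 0.004 m and z of crank in the frame of shaft_seat between -0.004 and 0.004 m and angle between crank's own z axis and vertical below 0.12 rad and value of joint mill_shaft above 12.1 rad), for 0.05 s.
At the end, for the whole second after the job is handed in: Cap upright (0.12 rad) and rim down on the tray's floor, centre within 45 mm (tray x) and 80 mm (tray y) of its centre; crank fully down on the shaft (within 4 mm, tilt under 0.12 rad); shaft wound two turns clockwise (joint above 12.1 rad); all at rest, let go (all of step 4 and x of cap in the frame of tray between -0.045 and 0.045 m and y of cap in the frame of tray between -0.08 and 0.08 m and z of cap in the frame of tray below 0.01 m and angle between cap's own z axis and vertical below 0.12 rad and linear speed of each of cap, crank below 0.02 m/s and angular speed of crank below 0.15 rad/s); the robot touches nothing.
It fails at once if the espresso cup is pushed more than 30 mm or knocked over (distance of espresso_cup from where it was at the start of the episode above 0.03 m).
It fails at once if the salt shaker is pushed more than 30 mm or knocked over (distance of salt_shaker from where it was at the start of the episode above 0.03 m).
It fails at once if the cap is dropped: in free fall, away from the mill, more than 25 mm above the tray's floor (contact force between cap and anything else below 0.02 N and height (world z) of cap above 0.03 m and horizontal distance between cap and mill_neck above 0.06 m).
It also fails if it takes over 72 s, if anything falls off the work surface, if the arm or the gripper's body presses on something with over 40 N, if the wrist force passes 120 N, or if a joint passes its speed limit or range.

## Working session

There is one attempt and no reset: what is moved stays moved. The work goes in short steps, Python scripts to look and compute and a tool call to move; the robot and the scene stay as the last step left them, time stands still between calls to the robot, and variables do not carry over. Pictures are saved under pics/ and viewed, at most 13 in all, crops included, and the job is handed in when it is done.

Besides the shell and the picture viewer there is one more tool, called after ">>>" as a command line: name --argument value ..., lists and objects as JSON in quotes. send_rows: Moves the arm, as the interface text tells. Shifts and turns lie within -1 to 1; 1 stands for 40 mm of shift or 0.08 rad of turn. Its arguments: {"type":"object","properties":{"rows":{"type":"string"},"force":{"type":"number"}},"required":["rows"]}

```bash
mkdir -p pics; ls; python3 - <<'E'
from bench import *
import cv2,numpy as np
for n in("scene","top"):
    s=snapshot(n);cv2.imwrite(f"pics/{n}0.png",s["color"][:,:,::-1]);np.savez(f"{n}0.npz",**s)
    print(n,s["mtx"].round(1).tolist(),s["dist_coeffs"],s["R"],s["t"])
print(read_state())
E
```

```text
pics
scene [[546.8, 0.0, 313.9], [0.0, 546.8, 232.8], [0.0, 0.0, 1.0]] [-0.02534638  0.          0.          0.          0.        ] [[-0.74597613 -0.66589039 -0.01046897]
 [-0.44484091  0.50991687 -0.73627532]
 [ 0.49561697 -0.54458679 -0.6766011 ]] [0.38836513 0.31271182 1.03271245]
top [[508.0, 0.0, 326.7], [0.0, 508.0, 243.8], [0.0, 0.0, 1.0]] [0.00967744 0.         0.         0.         0.        ] [[ 0.01165276 -0.99965597  0.02349796]
 [-0.99320049 -0.0142933  -0.1155357 ]
 [ 0.11583181 -0.02199187 -0.99302535]] [-0.01360509  0.50827455  1.05618853]
{'time_s': 0.1, 'q': array([-1.32801121e+00,  3.42653900e-01,  1.52490269e+00,  2.14916044e-05,
        1.27538373e+00, -1.45981838e-01]), 'qd': array([-1.57901749e-04, -2.89384118e-03, -4.05373117e-03, -1.46732770e-03,
       -2.60565607e-05,  1.17728503e-03]), 'joint_torque': array([ 1.78447652e-03, -4.32004666e+01, -2.44694030e+01,  7.18727033e-02,
        5.26194123e-02, -3.63752940e-05]), 'tool_pos': array([ 0.19895087, -0.48546646,  0.22612057]), 'orientation': array([-3.08110705e+00, -6.06565390e-01,  7.01400590e-05]), 'ft_force': array([-0.60295243, -0.65271598,  0.37020732]), 'wrist_torque': array([ 0.00537368, -0.00675498,  0.04542982]), 'finger_force': 0.0, 'gripper_width': 1.0038760016669042}
```

View pics/scene0.png

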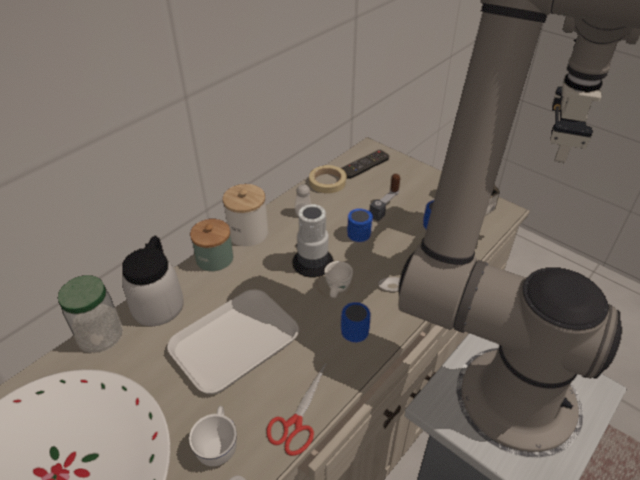

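View pics/top0.png

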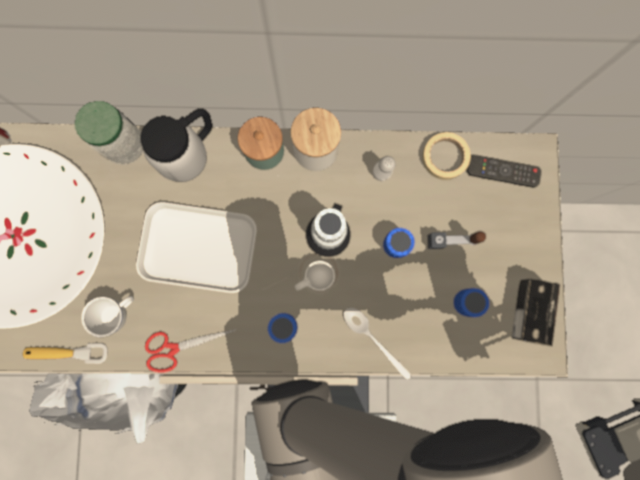

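The scene view shows the mill at about (313,240), cup (338,280), tray (233,340) and crank (380,205). In the top view the cap is at (330,225), the crank hub at (438,241) with its knob at (478,237), the tray centre near (196,247), the cup at (320,276) and the shaker at (385,168).

```bash
cat > h.py <<'E'
import numpy as np,cv2
def ray(s,uv):
    p=cv2.undistortPoints(np.array([[uv]],float),s["mtx"],s["dist_coeffs"])[0,0]
    R=s["R"];c=-R.T@s["t"];return c,R.T@np.array([p[0],p[1],1])
def onz(s,uv,z):
    c,d=ray(s,uv);return (c+d*(z-c[2])/d[2]).round(4)
def two(a,ua,b,ub):
    c1,d1=ray(a,ua);c2,d2=ray(b,ub)
    k=np.linalg.lstsq(np.c_[d1,-d2],c2-c1,rcond=None)[0]
    p,q=c1+k[0]*d1,c2+k[1]*d2;return ((p+q)/2).round(4),np.linalg.norm(p-q).round(4)
def proj(s,X):
    return cv2.projectPoints(np.array(X,float).reshape(-1,3),cv2.Rodrigues(s["R"])[0],s["t"],s["mtx"],s["dist_coeffs"])[0][:,0].round(1)
E
python3 - <<'E'
from h import *
t=np.load("top0.npz");s=np.load("scene0.npz")
print("cap top",onz(t,(330,223),.157),"crank hub",onz(t,(438,241),.045),"knob",onz(t,(478,237),.093),"cup",onz(t,(320,276),.052),"shaker",onz(t,(386,164),.09))
print([onz(t,p,.024) for p in((147,202),(256,214),(245,292),(137,281))])
print("foot",onz(t,(328,234),.01), two(t,(331,220),s,(313,213)))
a=t["color"][150:310,290:500,::-1];b=s["color"][160:300,270:430,::-1]
a=cv2.resize(a,(790,600),interpolation=2)
cv2.imwrite("pics/tc.png",a)
cv2.imwrite("pics/sc.png",cv2.resize(b,None,fx=4.2,fy=4.2,interpolation=2))
E
```

```text
cap top [ 0.5334 -0.0099  0.157 ] crank hub [ 0.5161 -0.2423  0.045 ] knob [ 0.5194 -0.3122  0.093 ] cup [0.4383 0.0067 0.052 ] shaker [ 0.6687 -0.1259  0.09  ]
[array([0.594 , 0.3802, 0.024 ]), array([0.5716, 0.1462, 0.024 ]), array([0.4039, 0.1647, 0.024 ]), array([0.4244, 0.3922, 0.024 ])]
foot [ 0.5323 -0.0099  0.01  ] (array([ 0.5377, -0.0138,  0.15  ]), np.float64(0.0064))
```

View pics/tc.png

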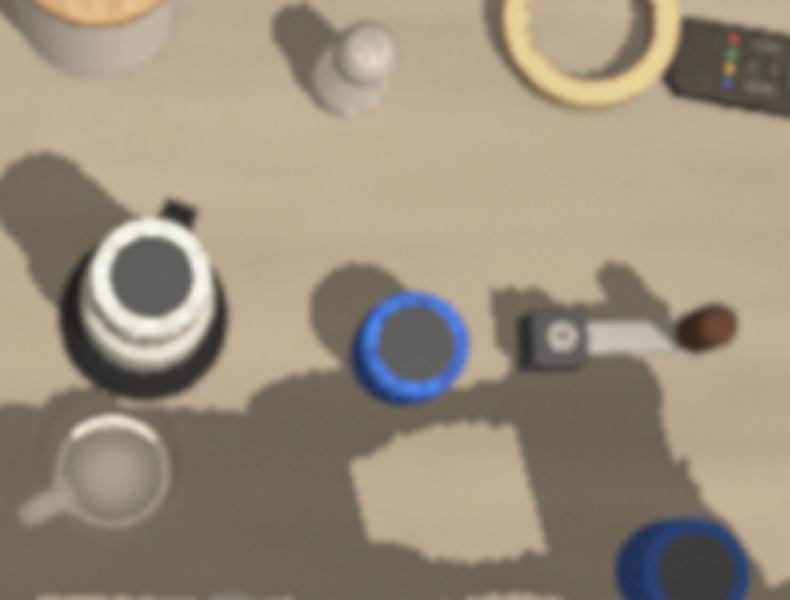

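View pics/sc.png

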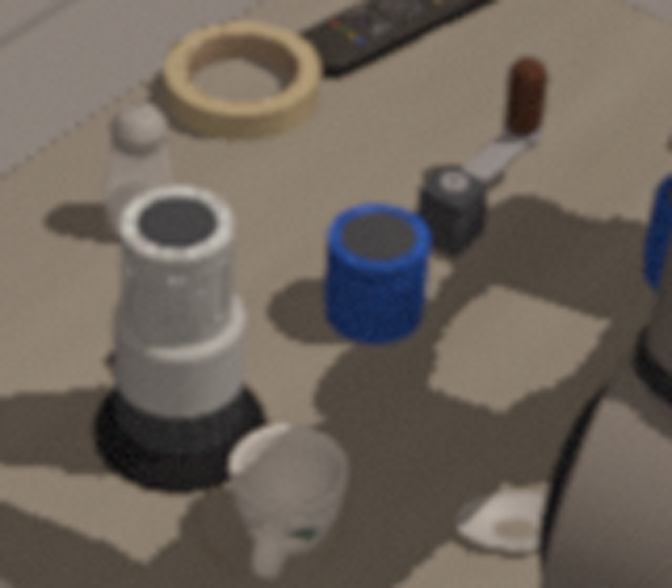

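The crops put the cap's top centre at (330.0,223.5) in the top view and (311.7,212.3) in the scene view. The hub's screw head is at (438.9,239.4) and (377.7,202.9).

```bash
cat >> h.py <<'E'
def toolmove(st,target,yaw=None):
    "remaining shift in tool axes, in units of 40 mm; turn about tool z in units of .08 (yaw of tool x)"
    R=cv2.Rodrigues(np.array(st["orientation"]))[0]
    cur=np.arctan2(R[1,0],R[0,0]);d=R.T@(np.array(target)-st["tool_pos"])/.04
    print("pos",st["tool_pos"].round(4),"yaw",cur.round(3),"tilt",np.arccos(-R[2,2]).round(4),"shift units",d.round(2),"turn units",None if yaw is None else round(-(yaw-cur)/.08,2))
E
python3 - <<'E'
from h import *
from bench import read_state
t=np.load("top0.npz");s=np.load("scene0.npz")
print("cap",two(t,(330,223.5),s,(311.7,212.3)),onz(t,(330,223.5),.157),onz(s,(311.7,212.3),.157))
print("hub",two(t,(438.9,239.4),s,(377.7,202.9)),onz(t,(438.9,239.4),.047),onz(s,(377.7,202.9),.047))
print("knob",onz(t,(479.7,235.5),.09),two(t,(479.7,235.5),s,(395.3,175.5)))
print("canisters",two(t,(313,128),s,(245,191)),two(t,(259,135),s,(209,228)))
# tray rim mask
h=cv2.cvtColor(t["color"],cv2.COLOR_RGB2HSV)
m=((h[:,:,1]<45)&(h[:,:,2]>150)).astype(np.uint8);m[:,:125]=0;m[:,270:]=0;m[:190]=0;m[310:]=0
c=max(cv2.findContours(m,0,2)[0],key=cv2.contourArea);print(cv2.minAreaRect(c),onz(t,cv2.minAreaRect(c)[0],.02))
toolmove(read_state(),(.533,-.010,.25),.39)
E
```

```text
cap (array([ 0.5328, -0.0096,  0.1568]), np.float64(0.0009)) [ 0.5324 -0.0099  0.157 ] [ 0.5331 -0.0092  0.157 ]
hub (array([ 0.5197, -0.2442,  0.045 ]), np.float64(0.0005)) [ 0.5192 -0.2438  0.047 ] [ 0.5185 -0.2419  0.047 ]
knob [ 0.5229 -0.3167  0.09  ] (array([ 0.5227, -0.3173,  0.0891]), np.float64(0.0009))
canisters (array([0.7213, 0.0225, 0.1392]), np.float64(0.0088)) (array([0.722 , 0.1351, 0.0973]), np.float64(0.002))
((193.67919921875, 246.41543579101562), (109.25202941894531, 80.56512451171875), 8.426968574523926) [0.4999 0.2776 0.02  ]
pos [ 0.199  -0.4855  0.2261] yaw 0.389 tilt 0.0013 shift units [12.23 -7.83 -0.58] turn units -0.02
```

>>> send_rows --rows "91.8 .87 -.56 0 0 0 0;91.8 .87 -.56 0 0 0 0;91.8 .87 -.56 0 0 0 0;91.8 .87 -.56 0 0 0 0;91.8 .87 -.56 0 0 0 0;91.8 .87 -.56 0 0 0 0;91.8 .87 -.56 0 0 0 0;91.8 .87 -.56 0 0 0 0;91.8 .87 -.56 0 0 0 0;91.8 .87 -.56 0 0 0 0;91.8 .87 -.56 0 0 0 0;91.8 .87 -.56 0 0 0 0;91.8 .87 -.56 0 0 0 0;91.8 .87 -.56 0 0 0 0;91.8 0 0 0 0 0 0;91.8 0 0 0 0 0 0" --force 30

```text
time_s: 1.7
tool_pos: [0.5308, -0.0103, 0.226]
orientation: [-3.082, -0.61, 0.003]
ft_force: [-0.3, 0.8, -0.7]
gripper_width: 0.998
finger_force: 0.0
```

```bash
python3 - <<'E'
from h import *
from bench import *
st=read_state();toolmove(st,(.533,-.010,.111),.39);print(st["q"].round(2),st["time_s"])
E
```

```text
pos [ 0.5308 -0.0103  0.226 ] yaw 0.391 tilt 0.0016 shift units [0.06 0.02 2.87] turn units 0.01
[-0.16  0.35  1.51 -0.    1.28  1.02] 1.7
```

>>> send_rows --rows "91.8 .06 .02 .7 0 0 0;91.8 0 0 .7 0 0 0;91.8 0 0 .7 0 0 0;91.8 0 0 .7 0 0 0;91.8 0 0 0 0 0 0;50 0 0 0 0 0 0;50 0 0 0 0 0 0;50 0 0 0 0 0 0;50 0 0 0 0 0 0;50 0 0 0 0 0 0;50 0 0 0 0 0 0" --force 30

```text
time_s: 2.8
tool_pos: [0.534, -0.0108, 0.1157]
orientation: [3.082, 0.607, 0.002]
ft_force: [-1.6, -0.0, 6.1]
gripper_width: 0.666
finger_force: 30.0
```

>>> send_rows --rows "50 0 0 -.006 0 0 -1;50 0 0 -.006 0 0 -1;50 0 0 -.006 0 0 -1;50 0 0 -.006 0 0 -1;50 0 0 -.006 0 0 -1;50 0 0 -.006 0 0 -1;50 0 0 -.006 0 0 -1;50 0 0 -.006 0 0 -1;50 0 0 -.006 0 0 -1;50 0 0 -.006 0 0 -1;50 0 0 -.006 0 0 -1;50 0 0 -.006 0 0 -1;50 0 0 -.006 0 0 -1;50 0 0 -.006 0 0 -1;50 0 0 -.006 0 0 -1;50 0 0 -.006 0 0 -1;50 0 0 -.006 0 0 -1;50 0 0 -.006 0 0 -1;50 0 0 -.006 0 0 -1;50 0 0 -.006 0 0 -1"

```text
time_s: 4.8
tool_pos: [0.5335, -0.0104, 0.1199]
orientation: [-1.708, -2.637, -0.001]
ft_force: [-0.2, 1.5, 3.3]
gripper_width: 0.666
finger_force: 30.0
```

>>> send_rows --rows "50 0 0 -.006 0 0 -1;50 0 0 -.006 0 0 -1;50 0 0 -.006 0 0 -1;50 0 0 -.006 0 0 -1;50 0 0 -.006 0 0 -1;50 0 0 -.1 0 0 0;50 0 0 -.1 0 0 0;50 0 0 0 0 0 0"

```text
time_s: 5.6
tool_pos: [0.5332, -0.0105, 0.1291]
orientation: [-1.157, -2.92, -0.0]
ft_force: [-2.7, 2.6, -0.2]
gripper_width: 0.665
finger_force: 30.0
```

>>> send_rows --rows "50 0 0 -.3 0 0 0;50 0 0 -.5 0 0 0;50 0 0 -.5 0 0 0;50 0 0 -.5 0 0 0;50 0 0 -.2 0 0 0;50 0 0 0 0 0 0"

```text
time_s: 6.2
tool_pos: [0.5344, -0.0111, 0.2102]
orientation: [1.154, 2.918, 0.001]
ft_force: [-0.6, -0.2, -0.4]
gripper_width: 0.666
finger_force: 30.0
```

```bash
python3 - <<'E'
from h import *
from bench import *
st=read_state();toolmove(st,(.5,.272,.20),2.4);print(st["q"].round(2),st["time_s"],st["ft_force"])
t=snapshot("top");s=snapshot("scene");np.savez("top1.npz",**t);np.savez("scene1.npz",**s)
b=s["color"][130:300,230:430,::-1];cv2.imwrite("pics/s1.png",cv2.resize(b,None,fx=3.5,fy=3.5,interpolation=2))
E
```

```text
pos [ 0.5344 -0.0111  0.2102] yaw 2.388 tilt 0.0036 shift units [5.47 4.57 0.25] turn units -0.15
[-0.16  0.37  1.53 -0.    1.24 -0.98] 6.2 [-0.61758729 -0.18615793 -0.39547991]
```

View pics/s1.png

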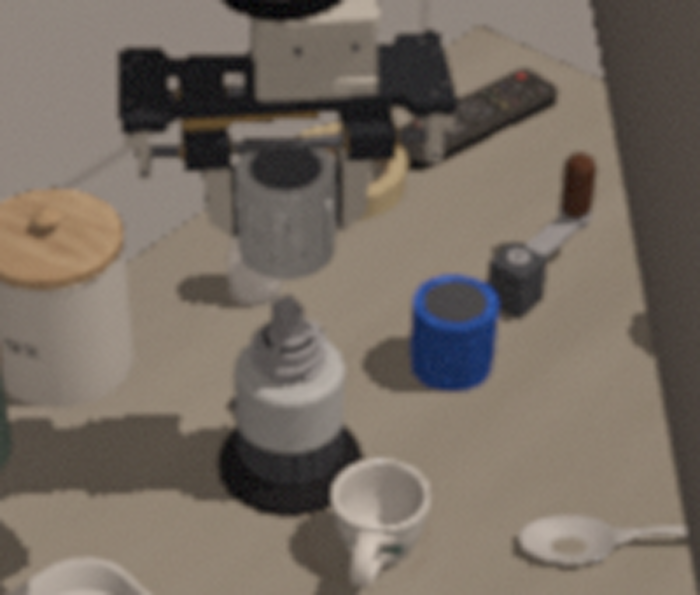

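The cap is off and hangs straight in the fingers at crop (290,210), above the bare neck and shaft at (290,330).

>>> send_rows --rows "50 .68 .57 0 0 0 0;50 .68 .57 0 0 0 0;50 .68 .57 0 0 0 0;50 .68 .57 0 0 0 0;50 .68 .57 0 0 0 0;50 .68 .57 0 0 0 0;50 .68 .57 0 0 0 0;50 .68 .57 0 0 0 0;50 0 0 .3 0 0 -1;50 0 0 .3 0 0 -1;50 0 0 .3 0 0 -1;50 0 0 .3 0 0 -1;50 0 0 .3 0 0 -1;50 0 0 .3 0 0 -1;50 0 0 .3 0 0 -1;50 0 0 .3 0 0 -1;50 0 0 .3 0 0 -1;50 0 0 0 0 0 0"

```text
time_s: 8.1
tool_pos: [0.4977, 0.2704, 0.0979]
orientation: [-0.051, -3.136, 0.004]
ft_force: [-0.4, 0.3, -1.6]
gripper_width: 0.661
finger_force: 30.0
```

```bash
python3 - <<'E'
from h import *
from bench import *
st=read_state();toolmove(st,(.5,.272,.0247),3.14);print(st["time_s"],st["ft_force"])
E
```

```text
pos [0.4977 0.2704 0.0979] yaw 3.109 tilt 0.0056 shift units [-0.06  0.05  1.83] turn units -0.38
8.1 [-0.40653909  0.25963227 -1.62808827]
```

>>> send_rows --rows "50 0 0 .5 0 0 0;50 0 0 .5 0 0 0;50 0 0 .4 0 0 0;50 0 0 .2 0 0 0;50 0 0 .1 0 0 0;50 0 0 .05 0 0 0;50 0 0 0 0 0 0"

```text
time_s: 8.8
tool_pos: [0.4998, 0.2712, 0.0311]
orientation: [0.052, 3.14, 0.0]
ft_force: [-0.5, -0.7, -0.8]
gripper_width: 0.667
finger_force: 30.0
```

>>> send_rows --rows "50 0 0 .05 0 0 0;50 0 0 .05 0 0 0;50 0 0 .05 0 0 0;50 0 0 0 0 0 0"

```text
time_s: 9.2
tool_pos: [0.4996, 0.2711, 0.0249]
orientation: [0.052, 3.141, 0.0]
ft_force: [0.1, -0.4, 1.4]
gripper_width: 0.663
finger_force: 30.0
```

>>> send_rows --rows "50 0 0 .03 0 0 0;50 0 0 .02 0 0 0;50 0 0 0 0 0 0"

```text
time_s: 9.5
tool_pos: [0.4997, 0.2712, 0.0248]
orientation: [0.051, 3.14, 0.0]
ft_force: [-5.0, -2.5, 17.3]
gripper_width: 0.668
finger_force: 30.0
```

>>> send_rows --rows "50 0 0 -.03 0 0 0;70 0 0 0 0 0 0;91.8 0 0 0 0 0 0;91.8 0 0 0 0 0 0;91.8 0 0 0 0 0 0;91.8 0 0 -.4 0 0 0;91.8 0 0 -1 0 0 0;91.8 0 0 -1 0 0 0;91.8 0 0 -1 0 0 0;91.8 0 0 -1 0 0 0;91.8 0 0 -.6 0 0 0;91.8 0 0 0 0 0 0"

```text
time_s: 10.7
tool_pos: [0.5011, 0.2718, 0.2279]
orientation: [0.051, 3.134, 0.004]
ft_force: [0.1, -0.4, -0.7]
gripper_width: 0.999
finger_force: 0.0
```

```bash
python3 - <<'E'
from h import *
from bench import *
st=read_state();toolmove(st,(.519,-.243,.215),1.62);print(st["time_s"],st["ft_force"],st["q"].round(2))
t=snapshot("top");s=snapshot("scene");np.savez("top1.npz",**t);np.savez("scene1.npz",**s)
a=t["color"][190:290,120:240,::-1];b=t["color"][195:265,290:374,::-1];c=t["color"][205:275,410:494,::-1]
r=lambda im:cv2.resize(im,(396,297),interpolation=2)
d=s["color"][205:255,285:345,::-1]
cv2.imwrite("pics/m.png",np.vstack([np.hstack([r(a),r(b)]),np.hstack([r(c),r(d)])]))
E
```

```text
pos [0.5011 0.2718 0.2279] yaw 3.109 tilt 0.0077 shift units [ -0.87 -12.85   0.29] turn units 18.61
10.7 [ 0.10119916 -0.40561192 -0.74666176] [ 0.36  0.42  1.4  -0.    1.31 -1.18]
```

View pics/m.png

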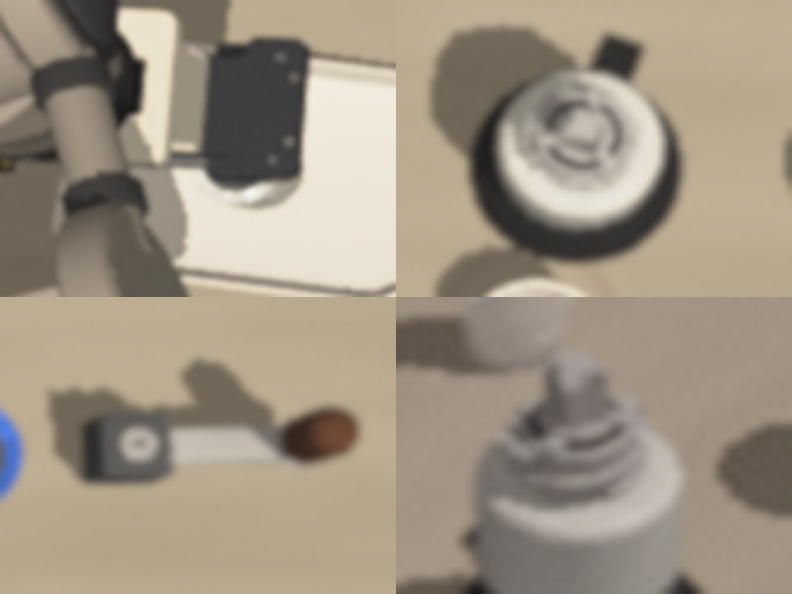

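The cap stands in the tray, partly hidden by the gripper. The shaft tip is near crop (585,128), with the lever tab at (622,45). The crank's arm lies almost along image x.

```bash
python3 - <<'E'
from h import *
t=np.load("top1.npz");s=np.load("scene1.npz")
print(onz(t,(338.3,204.5),.01),onz(t,(330.1,225),.149),"expect tip",proj(t,(.5328,-.0096,.149)),proj(s,(.5328,-.0096,.149)))
g=cv2.resize(t["color"][208:240,312:348,::-1],None,fx=11,fy=11,interpolation=2)
k=cv2.resize(s["color"][204:236,296:332,::-1],None,fx=11,fy=11,interpolation=2)
f=lambda i:cv2.convertScaleAbs(i,alpha=1.3,beta=-40)
cv2.imwrite("pics/z.png",np.hstack([f(g),f(k)]))
E
```

```text
[ 0.5981 -0.0318  0.01  ] [ 0.5308 -0.0104  0.149 ] expect tip [[329.7 223.9]] [[312. 215.]]
```

View pics/z.png

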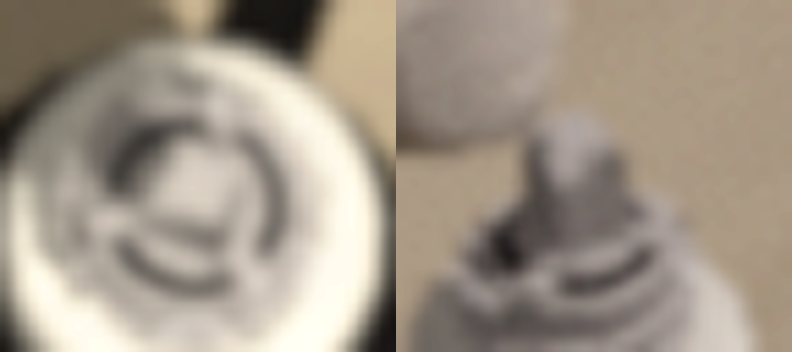

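The square's edges lean about 0.28 rad to the right of image up, so the shaft yaw is about -0.29, which agrees with the tab's -0.33. The crank should go on at yaw -1.86, so the tool yaw is 1.28 there and 1.62 at the grasp.

>>> send_rows --rows "91.8 -.07 -.99 0 0 0 0;91.8 -.07 -.99 0 0 0 0;91.8 -.07 -.99 0 0 0 0;91.8 -.07 -.99 0 0 0 0;91.8 -.07 -.99 0 0 0 0;91.8 -.07 -.99 0 0 0 0;91.8 -.07 -.99 0 0 0 0;91.8 -.07 -.99 0 0 0 0;91.8 -.07 -.99 0 0 0 0;91.8 -.07 -.99 0 0 0 0;91.8 -.07 -.99 0 0 0 0;91.8 -.07 -.99 0 0 0 0;91.8 -.07 -.99 0 0 0 0"

```text
time_s: 12.1
tool_pos: [0.518, -0.2458, 0.2216]
orientation: [-0.052, -3.138, -0.003]
ft_force: [0.7, -0.1, 0.4]
gripper_width: 1.002
finger_force: 0.0
```

>>> send_rows --rows "91.8 0 0 0 0 0 .98;91.8 0 0 0 0 0 .98;91.8 0 0 0 0 0 .98;91.8 0 0 0 0 0 .98;91.8 0 0 0 0 0 .98;91.8 0 0 0 0 0 .98;91.8 0 0 0 0 0 .98;91.8 0 0 0 0 0 .98;91.8 0 0 0 0 0 .98;91.8 0 0 0 0 0 .98;91.8 0 0 0 0 0 .98;91.8 0 0 0 0 0 .98;91.8 0 0 0 0 0 .98;91.8 0 0 0 0 0 .98;91.8 0 0 0 0 0 .98;91.8 0 0 0 0 0 .98;91.8 0 0 0 0 0 .98;91.8 0 0 0 0 0 .98;91.8 0 0 0 0 0 .98;91.8 0 0 0 0 0 0"

```text
time_s: 14.1
tool_pos: [0.5182, -0.2442, 0.2218]
orientation: [-2.165, -2.271, 0.001]
ft_force: [0.4, 0.1, -0.5]
gripper_width: 1.0
finger_force: 0.0
```

```bash
python3 - <<'E'
from h import *
from bench import *
st=read_state();toolmove(st,(.519,-.243,.008),1.62);print(st["time_s"],st["ft_force"],st["q"].round(2))
t=snapshot("top");s=snapshot("scene");np.savez("top2.npz",**t);np.savez("scene2.npz",**s)
c=t["color"][220:290,160:244,::-1];d=s["color"][150:250,330:450,::-1];r=lambda im:cv2.resize(im,(396,320),interpolation=2)
cv2.imwrite("pics/m2.png",np.hstack([r(c),r(d)]))
E
```

```text
pos [ 0.5182 -0.2442  0.2218] yaw 1.618 tilt 0.0038 shift units [0.02 0.04 5.34] turn units -0.02
14.1 [ 0.41589044  0.1006762  -0.49815727] [-0.57  0.44  1.39 -0.    1.32 -0.62]
```

View pics/m2.png

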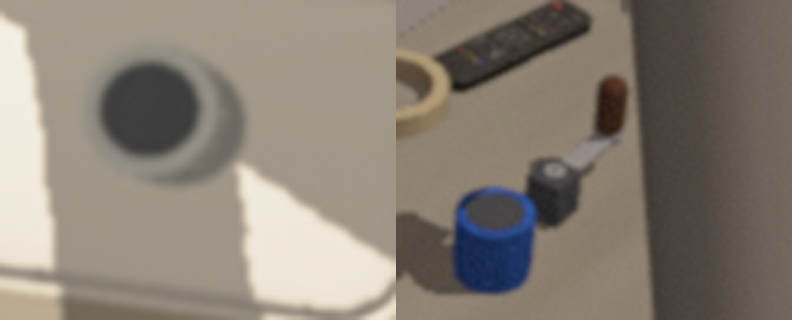

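The cap stands upright in the tray (crop (165,115)), and the crank hasn't moved. Next I'll lower over the hub.

>>> send_rows --rows "91.8 .02 .04 .88 0 0 0;91.8 0 0 .88 0 0 0;91.8 0 0 .88 0 0 0;91.8 0 0 .88 0 0 0;91.8 0 0 .88 0 0 0;91.8 0 0 .6 0 0 0;91.8 0 0 .2 0 0 0;91.8 0 0 0 0 0 0;20 0 0 0 0 0 0;20 0 0 0 0 0 0;20 0 0 0 0 0 0;20 0 0 0 0 0 0;20 0 0 0 0 0 0;20 0 0 0 0 0 0;20 0 0 0 0 0 0;20 0 0 0 0 0 0" --force 40

```text
time_s: 15.8
tool_pos: [0.5204, -0.2437, 0.0159]
orientation: [-2.167, -2.274, 0.0]
ft_force: [-1.9, 0.0, 1.8]
gripper_width: 0.35
finger_force: 0.9
```

>>> send_rows --rows "20 0 0 0 0 0 0;20 0 0 0 0 0 0;20 0 0 -.3 0 0 0;20 0 0 -.8 0 0 0;20 0 0 -.8 0 0 0;20 0 0 -.8 0 0 0;20 0 0 -.8 0 0 0;20 0 0 -.8 0 0 0;20 0 0 0 0 0 .85;20 0 0 0 0 0 .85;20 0 0 0 0 0 .85;20 0 0 0 0 0 .85;20 0 0 0 0 0 .85;20 0 0 0 0 0 0"

```text
time_s: 17.2
tool_pos: [0.5203, -0.2436, 0.1883]
orientation: [-2.521, -1.874, 0.0]
ft_force: [0.1, 0.1, -2.7]
gripper_width: 0.349
finger_force: 39.8
```

```bash
python3 - <<'E'
from h import *
from bench import *
st=read_state();toolmove(st,(.533,-.010,.18),1.28);print(st["time_s"],st["ft_force"],st["gripper_width"]*91.8,st["finger_force"])
E
```

```text
pos [ 0.5203 -0.2436  0.1883] yaw 1.279 tilt 0.0 shift units [ 5.68 -1.38  0.21] turn units -0.02
17.2 [ 0.10430248  0.13603506 -2.70869014] 31.993253547183105 39.8408982809633
```

>>> send_rows --rows "20 .81 -.2 0 0 0 0;20 .81 -.2 0 0 0 0;20 .81 -.2 0 0 0 0;20 .81 -.2 0 0 0 0;20 .81 -.2 0 0 0 0;20 .81 -.2 0 0 0 0;20 .81 -.2 0 0 0 0;20 0 0 0 0 0 0;20 0 0 0 0 0 0"

```text
time_s: 18.1
tool_pos: [0.532, -0.01, 0.1882]
orientation: [2.517, 1.879, -0.0]
ft_force: [-0.5, -0.8, -2.0]
gripper_width: 0.349
finger_force: 39.8
```

```bash
python3 - <<'E'
from h import *
from bench import *
st=read_state();toolmove(st,(.533,-.010,.18),1.28)
t=snapshot("top");s=snapshot("scene");np.savez("top3.npz",**t);np.savez("scene3.npz",**s)
p=st["tool_pos"];hb=p-[0,0,.0159];y=-1.862
kt=hb+[.075*np.cos(y),.075*np.sin(y),.093]
print("expected knob top",kt,proj(s,kt),proj(t,kt),"socket",proj(s,hb))
d=s["color"][150:250,260:380,::-1];c=t["color"][190:290,290:410,::-1]
cv2.imwrite("pics/m3.png",np.hstack([cv2.resize(i,(396,330),interpolation=2) for i in(d,c)]))
E
```

```text
pos [ 0.532  -0.01    0.1882] yaw 1.282 tilt 0.0006 shift units [0.01 0.02 0.2 ] turn units 0.03
expected knob top [ 0.51045078 -0.0817972   0.26529581] [[342.  160.9]] [[374.5 227.1]] socket [[312.2 207. ]]
```

View pics/m3.png

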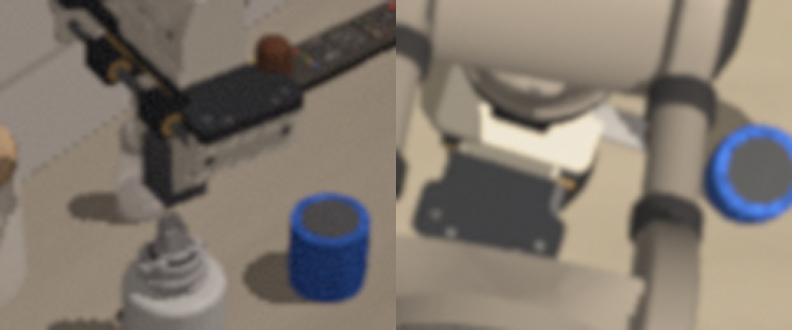

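The knob top shows at about (342.7,162), against (342.0,160.9) predicted, so the crank sits in the fingers as expected. I'll lower it onto the shaft in small steps.

>>> send_rows --rows "20 .01 .02 .3 0 0 0;20 0 0 .2 0 0 0;20 0 0 .1 0 0 0;20 0 0 .1 0 0 0;20 0 0 .05 0 0 0;20 0 0 .05 0 0 0;20 0 0 .05 0 0 0;20 0 0 .05 0 0 0;20 0 0 0 0 0 0"

```text
time_s: 19.1
tool_pos: [0.533, -0.01, 0.1518]
orientation: [-2.52, -1.875, -0.001]
ft_force: [2.1, 2.3, -3.4]
gripper_width: 0.348
finger_force: 39.8
```

>>> send_rows --rows "20 0 0 .06 0 0 0;20 0 0 .06 0 0 0;20 0 0 .06 0 0 0;20 0 0 .05 0 0 0;20 0 0 .04 0 0 0;20 0 0 .03 0 0 0;20 0 0 .02 0 0 0;20 0 0 0 0 0 0"

```text
time_s: 19.9
tool_pos: [0.5331, -0.01, 0.139]
orientation: [-2.521, -1.875, -0.001]
ft_force: [1.7, 4.8, -0.6]
gripper_width: 0.344
finger_force: 39.8
```

>>> send_rows --rows "20 0 0 .03 0 0 0;20 0 0 .02 0 0 0;20 0 0 0 0 0 0"

```text
time_s: 20.2
tool_pos: [0.5332, -0.01, 0.1387]
orientation: [2.52, 1.875, 0.002]
ft_force: [-2.3, 6.3, 12.4]
gripper_width: 0.344
finger_force: 39.9
```

>>> send_rows --rows "50 0 0 0 0 0 0;91.8 0 0 0 0 0 0;91.8 0 0 0 0 0 0;91.8 0 0 0 0 0 0;91.8 0 0 -.4 0 0 0;91.8 0 0 -.8 0 0 0;91.8 0 0 -.8 0 0 0;91.8 0 0 -.7 0 0 0;91.8 -.63 0 0 0 0 0;91.8 -.63 0 0 0 0 0;91.8 -.62 0 0 0 0 0;91.8 0 0 0 0 0 0"

```text
time_s: 21.4
tool_pos: [0.5106, -0.0847, 0.245]
orientation: [2.523, 1.871, -0.002]
ft_force: [-0.6, -0.3, 0.2]
gripper_width: 1.003
finger_force: 0.0
```

```bash
python3 - <<'E'
from h import *
from bench import *
st=read_state();toolmove(st,(.5115,-.0818,.175),1.28)
s=snapshot("scene");d=s["color"][130:250,260:404,::-1];t=snapshot("top")["color"][190:310,280:424,::-1]
cv2.imwrite("pics/m4.png",np.hstack([cv2.resize(i,(396,330),interpolation=2) for i in(d,t)]))
E
```

```text
pos [ 0.5106 -0.0847  0.245 ] yaw 1.276 tilt 0.0013 shift units [0.08 0.   1.75] turn units -0.05
```

View pics/m4.png

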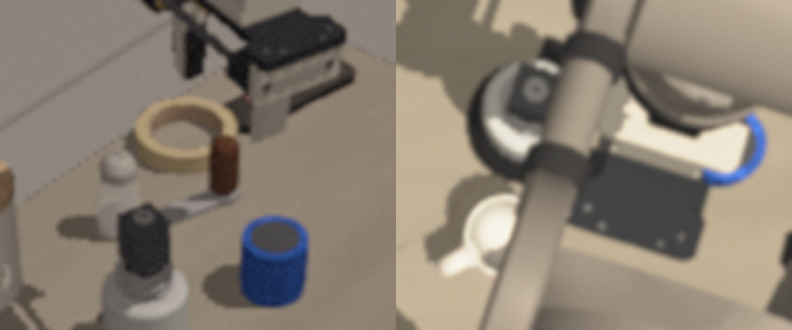

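The crank is seated on the shaft: hub at (145,240) in the left crop, knob at (225,165). Next I'll grip the knob.

>>> send_rows --rows "91.8 .06 0 .6 0 0 0;91.8 0 0 .6 0 0 0;91.8 0 0 .5 0 0 0;91.8 0 0 0 0 0 0;91.8 0 0 0 0 0 0;15 0 0 0 0 0 0;15 0 0 0 0 0 0;15 0 0 0 0 0 0;15 0 0 0 0 0 0;15 0 0 0 0 0 0;15 0 0 0 0 0 0;15 0 0 0 0 0 0;15 0 0 0 0 0 0;15 0 0 0 0 0 0;15 0 0 0 0 0 0" --force 20

```text
time_s: 23.0
tool_pos: [0.512, -0.08, 0.1771]
orientation: [-2.521, -1.875, 0.0]
ft_force: [0.6, 0.4, 0.2]
gripper_width: 0.265
finger_force: 20.0
```

```bash
python3 - <<'E'
from h import *
from bench import *
st=read_state();toolmove(st,(.5115,-.0818,.175),1.28);print(st["gripper_width"]*91.8,st["finger_force"],st["ft_force"])
R=cv2.Rodrigues(st["orientation"])[0]
C=np.array([.533,-.010]);d=st["tool_pos"][:2]-C;a0=np.arctan2(d[1],d[0]);print(np.hypot(*d),a0)
# one turn, clockwise from above, 20 rows
a=a0-np.linspace(0,2*np.pi,21);P=np.c_[np.cos(a),np.sin(a),0*a]*.075
print((np.diff(P,axis=0)@R/.04)[:,:2].round(2).tolist())
E
```

```text
pos [ 0.512  -0.08    0.1771] yaw 1.279 tilt 0.0001 shift units [-0.05  0.    0.05] turn units -0.01
24.30938377831005 19.999606939963996 [0.60217761 0.41293068 0.17619997]
0.07307734762588536 -1.8629128030343334
[[0.09, -0.58], [0.27, -0.52], [0.42, -0.41], [0.52, -0.27], [0.58, -0.09], [0.58, 0.09], [0.52, 0.27], [0.41, 0.42], [0.27, 0.52], [0.09, 0.58], [-0.09, 0.58], [-0.27, 0.52], [-0.42, 0.41], [-0.52, 0.27], [-0.58, 0.09], [-0.58, -0.09], [-0.52, -0.27], [-0.41, -0.42], [-0.27, -0.52], [-0.09, -0.58]]
```

>>> send_rows --rows "15 .09 -.58 0 0 0 0;15 .27 -.52 0 0 0 0;15 .42 -.41 0 0 0 0;15 .52 -.27 0 0 0 0;15 .58 -.09 0 0 0 0"

```text
time_s: 23.5
tool_pos: [0.4611, 0.0139, 0.1773]
orientation: [2.521, 1.874, -0.001]
ft_force: [5.2, -3.8, -4.3]
gripper_width: 0.27
finger_force: 20.0
```

Winding goes smoothly, so I'll continue.

>>> send_rows --rows "15 .58 .09 0 0 0 0;15 .52 .27 0 0 0 0;15 .41 .42 0 0 0 0;15 .27 .52 0 0 0 0;15 .09 .58 0 0 0 0;15 -.09 .58 0 0 0 0;15 -.27 .52 0 0 0 0;15 -.42 .41 0 0 0 0;15 -.52 .27 0 0 0 0;15 -.58 .09 0 0 0 0;15 -.58 -.09 0 0 0 0;15 -.52 -.27 0 0 0 0;15 -.41 -.42 0 0 0 0;15 -.27 -.52 0 0 0 0;15 -.09 -.58 0 0 0 0"

```text
time_s: 25.0
tool_pos: [0.5116, -0.08, 0.1768]
orientation: [-2.522, -1.873, -0.002]
ft_force: [4.3, 7.3, -5.2]
gripper_width: 0.266
finger_force: 20.0
```

```bash
python3 - <<'E'
from h import *
from bench import *
st=read_state();toolmove(st,(.512,-.0799,.1771),1.28);print(st["gripper_width"]*91.8,st["finger_force"],st["ft_force"])
E
```

```text
pos [ 0.5116 -0.08    0.1768] yaw 1.278 tilt 0.0016 shift units [ 0.01  0.01 -0.01] turn units -0.03
24.429011568651728 19.99992146389559 [ 4.30099994  7.30275126 -5.19176915]
```

>>> send_rows --rows "15 .09 -.58 0 0 0 0;15 .27 -.52 0 0 0 0;15 .42 -.41 0 0 0 0;15 .52 -.27 0 0 0 0;15 .58 -.09 0 0 0 0;15 .58 .09 0 0 0 0;15 .52 .27 0 0 0 0;15 .41 .42 0 0 0 0;15 .27 .52 0 0 0 0;15 .09 .58 0 0 0 0;15 -.09 .58 0 0 0 0;15 -.27 .52 0 0 0 0;15 -.42 .41 0 0 0 0;15 -.52 .27 0 0 0 0;15 -.58 .09 0 0 0 0;15 -.58 -.09 0 0 0 0;15 -.52 -.27 0 0 0 0;15 -.41 -.42 0 0 0 0;15 -.27 -.52 0 0 0 0;15 -.09 -.58 0 0 0 0"

```text
time_s: 27.0
tool_pos: [0.5116, -0.0801, 0.1768]
orientation: [-2.522, -1.873, -0.002]
ft_force: [4.2, 8.8, -4.7]
gripper_width: 0.263
finger_force: 20.0
```

>>> send_rows --rows "15 .09 -.58 0 0 0 0;15 .27 -.52 0 0 0 0;15 .42 -.41 0 0 0 0;15 .26 -.13 0 0 0 0;15 0 0 0 0 0 0;15 0 0 0 0 0 0;35 0 0 0 0 0 0;60 0 0 0 0 0 0;91.8 0 0 0 0 0 0;91.8 0 0 0 0 0 0;91.8 0 0 0 0 0 0;91.8 0 0 -.3 0 0 0;91.8 0 0 -.8 0 0 0;91.8 0 0 -.8 0 0 0;91.8 0 0 -.5 0 0 0;91.8 0 0 0 0 0 0"

```text
time_s: 28.6
tool_pos: [0.4626, -0.0216, 0.2759]
orientation: [2.517, 1.872, 0.006]
ft_force: [-0.5, 0.3, 0.1]
gripper_width: 0.993
finger_force: 0.0
```

```bash
python3 - <<'E'
from h import *
from bench import *
st=read_state();toolmove(st,(.512,-.0799,.1771),1.28);print(st["time_s"],st["ft_force"])
s=snapshot("scene");d=s["color"][110:410,150:450,::-1]
cv2.imwrite("pics/m5.png",cv2.resize(d,(600,600),interpolation=2))
E
```

```text
pos [ 0.4626 -0.0216  0.2759] yaw 1.279 tilt 0.0062 shift units [-1.04  1.59  2.48] turn units -0.01
28.6 [-0.48052916  0.25189253  0.12013373]
```

View pics/m5.png

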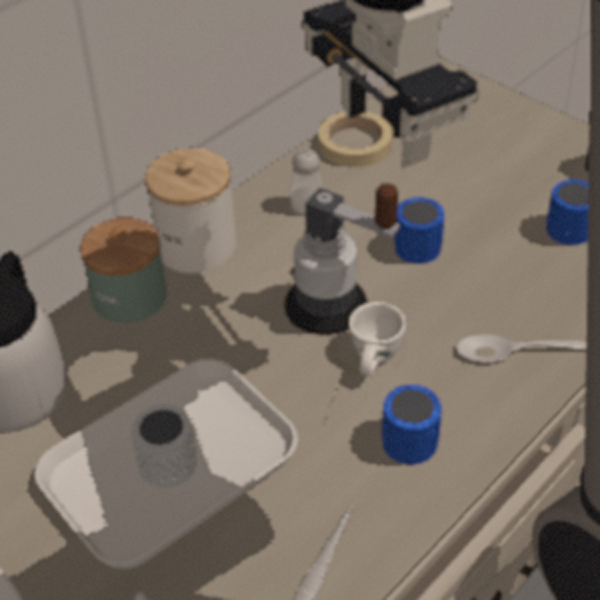

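The cap stands upright in the tray at (163,445), the crank is seated with its hub at (325,210) and knob at (387,205), and the cup and shaker are where they were. I'll check the knob's angle before handing in.

```bash
python3 - <<'E'
from h import *
from bench import *
s=np.load("scene0.npz")
print("knob top seen",onz(s,(343.5,202.5),.216),"hub seen",onz(s,(312.3,208.5),.169),"expect knob (.460,-.022)")
print(sign_off())
E
```

```text
knob top seen [ 0.4576 -0.0244  0.216 ] hub seen [ 0.5311 -0.0092  0.169 ] expect knob (.460,-.022)
the job is handed in; nothing more can be done
None
```

I handed the job in at about 29 s, with no verdict returned. The cap stands upright in the tray, the crank is seated on the shaft and wound a little over two turns clockwise, and the cup and salt shaker look untouched.

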